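# Open the tube heater's touch-latched lid and load a tube

### The arm

A 6-joint arm with a two-finger parallel gripper is mounted at the origin on the work surface; the furniture and walls round the work are solid. World frame = base frame: x ahead of the robot, y to its left, z up, the work surface at z = 0. Lengths are in m, angles in rad, forces in N, time in s.
With the tool pointing down it reaches from about 0.225 to 0.875 m from the base axis. Payload 3.4 kg.
Tool frame: the origin (TCP) lies between the finger pads; the fingertips stand 8 mm ahead of it and the grasp point (between the pads) lies 11 mm behind it; z points along the fingers, y is the line along which they close (so a half turn about z gives the same grasp; the last joint's range is limited). The gripper opens to 85 mm and grips with 20 to 120 N. Pads are 22 mm wide; open, the fingers measure 114 mm over their backs; the gripper's body (76 mm by 85 mm) begins 54 mm behind the grasp point. The pads swing forward as they close: fully open they stand 13 mm farther back than shut.
Start: joints at [1.127, 0.276, 1.505, -0, 1.361, -0.121], TCP at [0.182, 0.545, 0.239] pointing down, gripper open.
Joint ranges: [-2.89, 2.89], [-0.75, 2.08], [0.22, 2.7], [-1.18, 4.32], [0.11, 2.71], [-2.7, 2.7]. Speed limits (rad/s): [2.57, 2.57, 3.14, 3.14, 3.14, 3.14].

### API

Orientations are given as a unit quaternion [w, x, y, z].
In Python, from rig import manip gives the robot as it stands.
- The arm moves only by the tool move_arm, never from a script. Its argument "deltas" is a list that holds one entry, the list of rows, each a list of 5 numbers: the shift along the tool's x, y, z normalised to -1 to 1, where 1 is 80 cm, then the turn about the tool's z normalised to -1 to 1, where 1 is 120 degrees, then the closure, from -1 (fully open) to 1 (shut). In form: [[[tx, ty, tz, twist, grip], ...]]. A call has 1 to 12 rows; each row is the pose to reach, as a shift and turn from the pose commanded when the call began, along the tool's axes at that moment; what a row does not reach only later rows make up. A row lasts 1/10 s, in which the tool goes at most 50 mm and 8.59 degrees, less where a joint would pass 70% of its speed; a pose out of reach is approached as far as the arm can. A call with a number of a shift or a turn outside -1 to 1 is refused whole. A call with a gripper value outside its range is refused whole. The fingers move at their own pace and stop on an object; "squeeze" is the grip in N (left out, the last holds). Time passes only in rows, so rows that repeat a pose let the fingers close. It gives the time, the measured TCP pose, the force, the opening and the grip force at its end, in the units of the state.
- manip.get_state(): the state, without advancing time (a new reading comes with each control period).
- manip.get_image(name): name is "scene" or "side" or "wrist"; returns the picture (400x640x3 uint8, red, green, blue); there is no depth.
- manip.camera_params(name): a dict with "fx", "fy", "cx", "cy" (pixels), "R" (3x3) and "t" (3): a world point X has camera coordinates R X + t; the wrist camera has in their place "tool_from_camera" (4x4, takes a point from camera to tool coordinates, whose origin is the TCP and whose axes are the flange's). Camera axes: x right, y down, z forward; pixel columns grow to the right and rows downward; lengths in m; the calibration is good to about 2 mm. A picture is of the moment at which its call begins: read the wrist's pose just before it. camera_params takes no time and is no camera call.
- manip.sign_off(): hands the job in; it is judged then, once.
The state is a dict: "clock": time; "qpos": joint angles; "qd": joint speeds; "effort": joint torques, N m; "position": TCP position; "ee_rot": TCP orientation; "contact_force": force on the tool from outside, world axes, zero at the start; "moment": the same for the moment, N m; "width": finger opening in m; "gripper_force": force on a finger pad.
Only numpy, scipy, OpenCV 4.12 (cv2) and the standard library are available. Lean on these libraries where they do the work, as an engineer would, in place of code of your own. Each camera call takes 0.05 s, during which the arm holds its last target. There are 200 camera calls.

### The job

Open the small block heater by pressing gently on the pad at the front of its lid until the touch latch lets go, then draw away at once and let the lid spring fully open by itself without touching it. Then take the sample tube out of the white stand and set it fully home, upright, in the well of the heater, and let go. Do not force the lid, and leave the bottle and the cup where they stand.

Things in the scene. Friction and masses are not known exactly. Their poses are not given: they have to be found in the camera images.
- heater: fixed white and grey block heater, 178 x 156 mm in plan, top 133 mm above the bench; origin under its middle, x axis from its front to its back (hinge side), y to its width, z up. A flat lid flush with its top covers an open chamber 150 mm (x) by 140 mm (y) with an aluminium floor 72 mm above the bench.
- lid_pad (a point): top centre of the dark pad (28 x 44 mm) near the front edge of the lid: press here, straight down. 135 mm from the hinge, 22 mm from the lid's front edge; z axis out of the lid. Resists with 3 N, up to 6 N as the catch trips. A firm stop (8 N per mm or more) follows 1 to 1.5 mm after the trip and is the sign to let go; more than 15 N damages the catch.
- lid_edge (a point): middle of the lid's front edge, top face, x axis towards the hinge. The touch latch under it trips after the pad has sunk some 5 to 19 mm: the depth differs each time and cannot be seen. Let go before the trip, the lid only rises back to closed. Once tripped it swings up as the finger leaves, front edge at about 0.1 m/s, so withdraw faster, up and then towards the front.
- lid (a joint): angle of the lid in rad about its hinge at the back: 0 closed and latched, slightly negative while pressed in, 1.9 fully open, leaning back beyond upright; a spring opens it in about 5 s. The robot may not touch it between 0.35 and 1.4 rad, while it swings.
- well (a point): centre of the mouth of the well in the heater's aluminium block, under the lid: blind round hole 16.5 mm across, 40 mm deep, 3 mm chamfer; mouth 72 mm above the bench, 61 mm below the heater's top edge. x axis to the back as for the heater, z up. The back wall is 70 mm behind it, with the open lid above that wall.
- tube_mid (a point): centre (half-way up) of the stoppered sample tube, 80 mm long, body 12.4 mm across, cap 16.6 mm across over the top 16 mm; z axis to the cap. About 15 g. It stands in the stand's middle hole, foot 10 mm above the bench. Grip it at the cap or just below. Fully home in the well its foot is 32 mm and this point 72 mm above the bench, level with the well's mouth.
- stand_hole1 (a point): centre of the mouth of the middle hole of the fixed white tube stand (block 56 x 116 mm, 48 mm tall, three holes 35 mm apart); hole 38 mm deep, 14.5 mm across; y axis along the row of holes.
- bottle: small loose white reagent bottle, 44 mm across, 98 mm tall, origin under its centre: leave it where it stands.
- cup: small loose specimen cup with a screw lid, 50 mm across, 59 mm tall, origin under its centre: leave it where it stands.
Mind the look-alikes: they are no part of the job. What is shaped like the part that bears tube_mid but blue, brown or orange is not meant.

How it is judged:
On the way, in this order (a step that is already met when the one before it is completed fails the run):
1. the lid has sprung fully open (value of joint lid above 1.7 rad), for 0.2 s.
2. the tube is home in the well (horizontal distance between tube_mid and well below 0.005 m and z of tube_mid in the frame of well below 0.004 m), for 0.2 s.
At the end, for the whole second after the job is handed in: The lid is open (beyond 1.6 rad); the tube stands released, upright within 0.15 rad and at rest in the heater's well, its middle within 5 mm of the well's axis and no more than 4 mm above the level of the well's mouth (fully home it is level with it) (all of step 2 and value of joint lid above 1.6 rad and angle between tube_mid's own z axis and vertical below 0.15 rad and contact force between tube and the fingers below 0.1 N and linear speed of tube below 0.03 m/s); the robot touches nothing.
It fails at once if the lid is pressed or pushed with more than 15 N (contact force between lid and the fingers above 15 N or contact force between lid and the arm above 15 N).
It fails at once if the robot touches the lid while it swings open (between 0.35 and 1.4 rad) (value of joint lid between 0.35 and 1.4 rad and (contact force between lid and the fingers above 0.5 N or contact force between lid and the arm above 0.5 N)).
It fails at once if the bottle or the cup is shifted by more than 30 mm (distance of any of bottle, cup from where it was at the start of the episode above 0.03 m).
It fails at once if the tube is tipped over (angle between tube_mid's own z axis and vertical above 0.8 rad).
It also fails if it takes over 58 s, if anything falls off the work surface, if the arm or the gripper's body presses on something with over 40 N, if the wrist force passes 120 N, or if a joint passes its speed limit or range.

## Working session

There is one attempt and no reset: what is moved stays moved. The work goes in short steps, Python scripts to look and compute and a tool call to move; the robot and the scene stay as the last step left them, time stands still between calls to the robot, and variables do not carry over. Pictures are saved under pics/ and viewed, at most 10 in all, crops included, and the job is handed in when it is done.

Besides the shell and the picture viewer there is one more tool, called after "Call:" as name(argument=value, ...), one argument or row to a line, values as JSON. move_arm: Moves the arm, as the interface text tells. Scaled input: -1 to 1 covers 80 cm each way for a shift and 120 degrees each way for a turn. Its arguments: {"type":"object","properties":{"deltas":{"type":"array","items":{"type":"array","items":{"type":"array","items":{"type":"number","minimum":-1,"maximum":1}}}},"squeeze":{"type":"number"}},"required":["deltas"]}

```bash
mkdir -p pics; python3 - <<'E'
from rig import manip
import cv2,json
s=manip.get_state();print({k:s[k] for k in('clock','position','ee_rot','contact_force','width')})
for n in('scene','side','wrist'):
    cv2.imwrite(f'pics/{n}0.png',manip.get_image(n)[:,:,::-1])
    print(n,manip.camera_params(n))
E
```

```text
{'clock': 0.0, 'position': array([0.18218055, 0.54483188, 0.23842395]), 'ee_rot': array([-2.68529653e-04,  1.60704550e-01,  9.87002112e-01, -8.98133248e-04]), 'contact_force': array([ 0.30111621, -0.11286582, -0.38748542]), 'width': 0.08529610244476644}
scene {'fx': 406.9055068987222, 'fy': 406.9055068987222, 'cx': 317.530198799002, 'cy': 196.36744102617314, 'R': array([[ 0.69971093, -0.71425708, -0.01553829],
       [-0.27922191, -0.25338662, -0.92619131],
       [ 0.6576015 ,  0.65240482, -0.37673361]]), 't': array([-0.40753131,  0.25557748,  0.56383541])}
side {'fx': 517.4965137807504, 'fy': 517.4965137807504, 'cx': 316.25412208924104, 'cy': 191.2930983972123, 'R': array([[ 9.99796570e-01, -1.19851514e-02, -1.62226892e-02],
       [-2.01518809e-02, -5.59701217e-01, -8.28449425e-01],
       [ 8.49232899e-04,  8.28607811e-01, -5.59828880e-01]]), 't': array([-0.51550102,  0.07330535,  1.11703365])}
wrist {'fx': 322.8008563040557, 'fy': 322.8008563040557, 'cx': 321.2251829000651, 'cy': 203.88356127684688, 'tool_from_camera': array([[ 5.01300779e-04, -9.60177973e-01, -2.79388633e-01,
         7.03816554e-02],
       [ 9.99999872e-01,  4.62334880e-04,  2.05366076e-04,
         9.32270529e-04],
       [-6.80168728e-05, -2.79388700e-01,  9.60178082e-01,
        -1.34759824e-01],
       [ 0.00000000e+00,  0.00000000e+00,  0.00000000e+00,
         1.00000000e+00]])}
```

View pics/scene0.png

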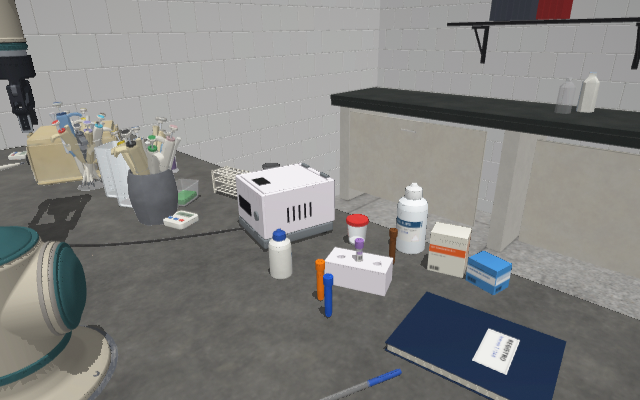

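View pics/side0.png

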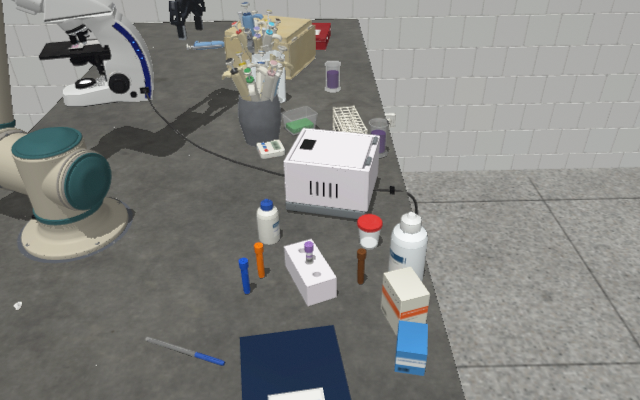

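View pics/wrist0.png

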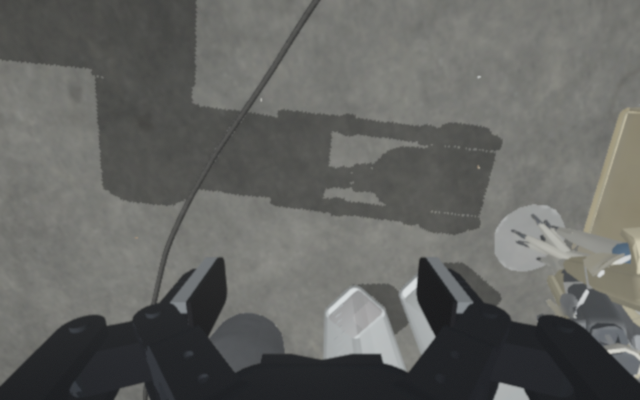

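The side view shows the heater with its dark pad near (308,145), hinge on the right. The purple-capped tube is at (309,247) in the white stand, the bottle at (268,222) and the cup at (370,230). I'll enlarge both views.

```bash
python3 - <<'E'
import cv2
a=cv2.imread('pics/side0.png')[125:225,280:385];b=cv2.imread('pics/scene0.png')[155:250,230:340]
c=cv2.imread('pics/side0.png')[200:305,250:385];d=cv2.imread('pics/scene0.png')[205:300,265:400]
import numpy as np
def f(i,w,h): return cv2.resize(i,(w,h),interpolation=cv2.INTER_CUBIC)
# scale: a 3x? 
cv2.imwrite('pics/h.png',np.vstack([f(a[:75],105*7,75*7)]))
cv2.imwrite('pics/s.png',np.hstack([f(b,110*5,95*5)]))
cv2.imwrite('pics/t.png',f(c,135*5,105*5))
E
```

```text
(no output)
```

View pics/h.png

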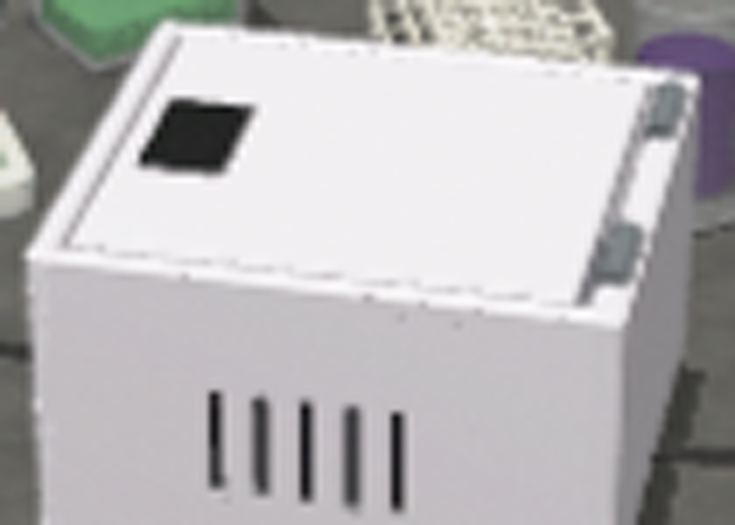

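View pics/t.png

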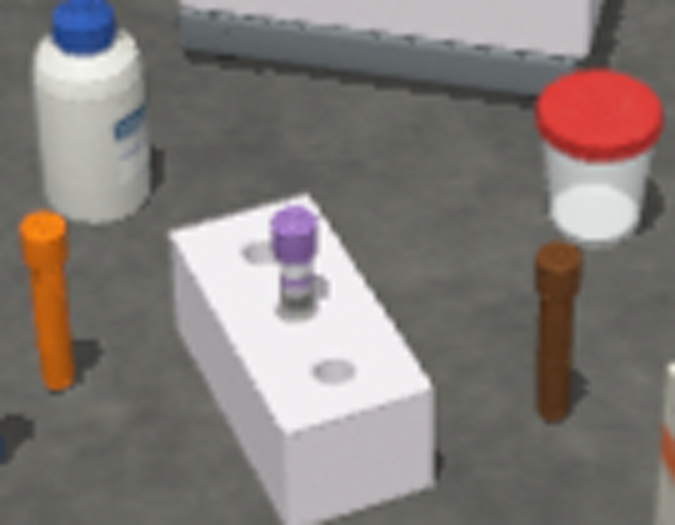

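The crops show the heater-top corners at (168,22), (30,256), (628,325), (697,78) and the pad centre at (198,136). The stand-top corners are at (172,233), (308,197), (432,383), (290,432), with the cap top at (295,217), the bottle foot at about (95,200) and the cup foot at about (596,215).

```bash
cat > h.py <<'E'
import numpy as np
from rig import manip
from scipy.spatial.transform import Rotation as Ro
def onz(name,uv,z,st=None):
    p=manip.camera_params(name)
    d=np.array([(uv[0]-p['cx'])/p['fx'],(uv[1]-p['cy'])/p['fy'],1])
    if name=='wrist':
        T=np.eye(4);w=st['ee_rot'];T[:3,:3]=Ro.from_quat([*w[1:],w[0]]).as_matrix();T[:3,3]=st['position']
        M=T@p['tool_from_camera'];o=M[:3,3];v=M[:3,:3]@d
    else: o=-p['R'].T@p['t'];v=p['R'].T@d
    return o+v*(z-o[2])/v[2]
def tool(st,target):
    w=st['ee_rot'];return Ro.from_quat([*w[1:],w[0]]).inv().apply(np.array(target)-st['position'])
E
python3 - <<'E'
from h import *
np.set_printoptions(precision=4,suppress=True)
def H(u,v,z):return onz('side',((u+.5)/7-.5+280,(v+.5)/7-.5+125),z)
def T(u,v,z):return onz('side',((u+.5)/5-.5+250,(v+.5)/5-.5+200),z)
c=np.array([H(*p,.133) for p in((168,22),(30,256),(628,325),(697,78))]);print(c,c.mean(0))
x=(c[2]+c[3]-c[0]-c[1])/2;y=(c[0]+c[3]-c[1]-c[2])/2
print('lens',np.linalg.norm(x),np.linalg.norm(y),'yaw',np.degrees([np.arctan2(x[1],x[0]),np.arctan2(-y[0],y[1])]))
print('pad',H(198,136,.134))
s=np.array([T(*p,.048) for p in((172,233),(308,197),(432,383),(290,432))]);print(s,s.mean(0));r=(s[0]+s[1]-s[2]-s[3])/2
print('stand',np.linalg.norm(r),np.degrees(np.arctan2(r[1],r[0])))
print('cap',T(295,217,.09),'hole',T(297,308,.048),'bottle',T(95,200,0),'cup',T(596,215,0))
E
```

```text
[[ 0.4907  0.1777  0.133 ]
 [ 0.4513  0.0289  0.133 ]
 [ 0.6231 -0.0162  0.133 ]
 [ 0.6594  0.1314  0.133 ]] [0.5561 0.0805 0.133 ]
lens 0.17625501636352392 0.15295393794359585 yaw [-15.0244 -14.3218]
pad [0.5007 0.0981 0.134 ]
[[ 0.454  -0.141   0.048 ]
 [ 0.5053 -0.1213  0.048 ]
 [ 0.5482 -0.2249  0.048 ]
 [ 0.4986 -0.2476  0.048 ]] [ 0.5015 -0.1837  0.048 ]
stand 0.11380970143468026 112.6220831973628
cap [ 0.5013 -0.1836  0.09  ] hole [ 0.501  -0.1844  0.048 ] bottle [ 0.4167 -0.0618  0.    ] cup [ 0.6216 -0.0779  0.    ]
```

```bash
python3 - <<'E'
from h import *
s=manip.get_state();t=tool(s,[.5007,.0981,.20]);print(t,t/.8)
for uv in((262,143),(285,128)):print(onz('side',uv,0))
print('pens top if z=.25',onz('side',(250,25),.25),onz('side',(285,50),.2))
E
```

```text
[-0.44375322 -0.32270565  0.03901687] [-0.55469152 -0.40338206  0.04877109]
[0.37203035 0.35258874 0.        ]
[0.43139106 0.43912713 0.        ]
pens top if z=.25 [0.33887874 0.591039   0.25      ] [0.43833257 0.51969369 0.2       ]
```

Call:
move_arm(
  deltas=[
    [[0,0,-0.25,0,1],[0,0,-0.25,0,1],[0,0,-0.25,0,1],[0,0,-0.25,0,1],[-0.5547,-0.4034,-0.25,-0.029,1],[-0.5547,-0.4034,-0.25,-0.029,1],[-0.5547,-0.4034,-0.25,-0.029,1],[-0.5547,-0.4034,-0.25,-0.029,1],[-0.5547,-0.4034,-0.25,-0.029,1],[-0.5547,-0.4034,-0.25,-0.029,1],[-0.5547,-0.4034,-0.25,-0.029,1],[-0.5547,-0.4034,-0.25,-0.029,1]],
  ],
)

```text
clock: 1.35
position: [0.4151, 0.2178, 0.4392]
ee_rot: [0.0, 0.131, 0.991, 0.0]
contact_force: [1.3, 0.1, -0.8]
width: -0.0
gripper_force: 0.0
```

```bash
python3 - <<'E'
from h import *
s=manip.get_state();t=tool(s,[.5007,.0981,.165]);print(t,t/.8,s['position'],s['qd'],s['width'])
w=s['ee_rot'];print(Ro.from_quat([*w[1:],w[0]]).as_matrix())
E
```

```text
[-0.11360831 -0.09350998  0.27420599] [-0.14201039 -0.11688747  0.34275749] [0.41514962 0.21775507 0.43923291] [-1.05371558  0.07934173 -0.07854118  0.00405405 -0.00301638 -1.04176599] -1.9282971418539656e-05
[[-9.65895824e-01  2.58930967e-01  1.06547165e-04]
 [ 2.58930988e-01  9.65895778e-01  3.00997150e-04]
 [-2.49759737e-05  3.18320253e-04 -9.99999949e-01]]
```

Call:
move_arm(
  deltas=[
    [[-0.142,-0.117,0,0,1],[-0.142,-0.117,0,0,1],[-0.142,-0.117,0,0,1],[-0.142,-0.117,0.3,0,1],[-0.142,-0.117,0.3,0,1],[-0.142,-0.117,0.3,0,1],[-0.142,-0.117,0.3,0,1],[-0.142,-0.117,0.3,0,1],[-0.142,-0.117,0.3,0,1],[-0.142,-0.117,0.3,0,1]],
  ],
)

```text
clock: 2.35
position: [0.5004, 0.0998, 0.1997]
ee_rot: [-0.0, 0.131, 0.991, 0.0]
contact_force: [0.0, -0.2, 0.4]
width: 0.0002
gripper_force: 0.0
```

```bash
python3 - <<'E'
from h import *;import cv2
s=manip.get_state();t=tool(s,[.5007,.0981,.146]);print(t,t/.8,s['position'],s['contact_force'])
cv2.imwrite('pics/w1.png',manip.get_image('wrist')[:,:,::-1])
E
```

```text
[-0.00076188 -0.00153754  0.05374365] [-0.00095235 -0.00192192  0.06717957] [0.50038148 0.09977817 0.1997439 ] [ 0.03892011 -0.21812317  0.36652883]
```

View pics/w1.png

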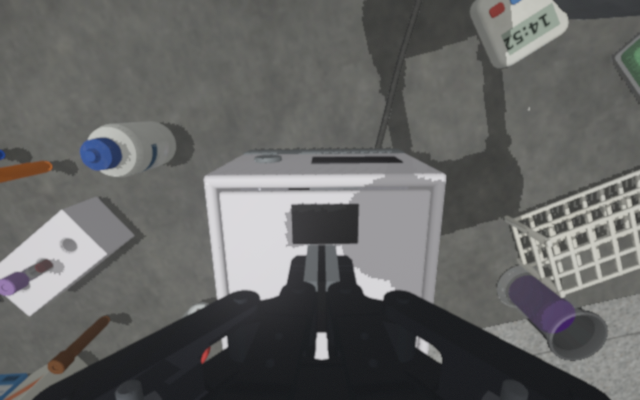

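The wrist view shows the pad spanning (291..359, 204..244), centre (325,224), straight ahead of the closed fingers. I'll check the offset.

```bash
python3 - <<'E'
from h import *
s=manip.get_state();p=onz('wrist',(325,224),.134,s);t=tool(s,[p[0],p[1],.146]);print(p,t,t/.8)
E
```

```text
[0.50498371 0.10261677 0.134     ] [-0.00238098  0.00346513  0.05520728] [-0.00297622  0.00433141  0.0690091 ]
```

Call:
move_arm(
  deltas=[
    [[-0.0025,0.003,0.03,0,1],[-0.0025,0.003,0.06,0,1],[-0.0025,0.003,0.065,0,1],[-0.0025,0.003,0.065,0,1],[-0.0025,0.003,0.065,0,1]],
  ],
)

```text
clock: 2.9
position: [0.5043, 0.1017, 0.1495]
ee_rot: [0.002, 0.131, 0.991, 0.0]
contact_force: [0.0, 0.3, -0.2]
width: -0.0004
gripper_force: 0.0
```

Call:
move_arm(
  deltas=[
    [[0,0,0.0025,0,1],[0,0,0.0025,0,1],[0,0,0.0025,0,1]],
  ],
)

```text
clock: 3.2
position: [0.5028, 0.1016, 0.1458]
ee_rot: [0.0, 0.131, 0.991, 0.0]
contact_force: [-0.6, -0.0, -0.2]
width: 0.0001
gripper_force: 0.0
```

Call:
move_arm(
  deltas=[
    [[0,0,0.0025,0,1],[0,0,0.0025,0,1],[0,0,0.0025,0,1]],
  ],
)

```text
clock: 3.5
position: [0.5025, 0.1016, 0.1432]
ee_rot: [-0.0, 0.131, 0.991, 0.0]
contact_force: [0.6, 0.0, -0.3]
width: 0.0001
gripper_force: 0.0
```

Call:
move_arm(
  deltas=[
    [[0,0,0.002,0,1],[0,0,0.002,0,1],[0,0,0.002,0,1]],
  ],
)

```text
clock: 3.8
position: [0.5026, 0.1016, 0.1419]
ee_rot: [0.0, 0.131, 0.991, 0.0]
contact_force: [-0.5, 0.2, 3.7]
width: -0.0001
gripper_force: 1.4
```

Call:
move_arm(
  deltas=[
    [[0,0,0.0015,0,1],[0,0,0.003,0,1],[0,0,0.003,0,1]],
  ],
)

```text
clock: 4.1
position: [0.5026, 0.1016, 0.1392]
ee_rot: [-0.0, 0.131, 0.991, 0.0]
contact_force: [-0.2, -0.1, 3.0]
width: 0.0002
gripper_force: 1.4
```

Now at about 3.5 mm depth; steps of 0.8 mm from here.

Call:
move_arm(
  deltas=[
    [[0,0,0.001,0,1],[0,0,0.001,0,1]],
  ],
)

```text
clock: 4.3
position: [0.5026, 0.1016, 0.1384]
ee_rot: [-0.0, 0.131, 0.991, 0.0]
contact_force: [-1.3, -0.3, 1.9]
width: 0.0001
gripper_force: 1.4
```

Call:
move_arm(
  deltas=[
    [[0,0,0.001,0,1],[0,0,0.001,0,1]],
  ],
)

```text
clock: 4.5
position: [0.5026, 0.1016, 0.1376]
ee_rot: [-0.0, 0.131, 0.991, 0.0]
contact_force: [-0.6, -0.7, 2.0]
width: -0.0001
gripper_force: 1.4
```

Call:
move_arm(
  deltas=[
    [[0,0,0.001,0,1],[0,0,0.001,0,1]],
  ],
)

```text
clock: 4.7
position: [0.5026, 0.1016, 0.1368]
ee_rot: [-0.0, 0.131, 0.991, 0.0]
contact_force: [-1.4, 0.1, 3.0]
width: 0.0001
gripper_force: 1.4
```

Call:
move_arm(
  deltas=[
    [[0,0,0.001,0,1],[0,0,0.001,0,1]],
  ],
)

```text
clock: 4.9
position: [0.5026, 0.1016, 0.136]
ee_rot: [-0.0, 0.131, 0.991, 0.0]
contact_force: [-2.3, 0.2, 3.1]
width: 0.0003
gripper_force: 1.4
```

Call:
move_arm(
  deltas=[
    [[0,0,0.001,0,1],[0,0,0.001,0,1]],
  ],
)

```text
clock: 5.1
position: [0.5026, 0.1016, 0.1352]
ee_rot: [-0.0, 0.131, 0.991, 0.0]
contact_force: [-0.5, 0.8, 2.7]
width: 0.0004
gripper_force: 1.4
```

Call:
move_arm(
  deltas=[
    [[0,0,0.001,0,1],[0,0,0.001,0,1]],
  ],
)

```text
clock: 5.3
position: [0.5026, 0.1016, 0.1344]
ee_rot: [0.0, 0.131, 0.991, 0.0]
contact_force: [-1.8, 0.0, 3.7]
width: 0.0001
gripper_force: 1.4
```

Call:
move_arm(
  deltas=[
    [[0,0,0.001,0,1],[0,0,0.001,0,1]],
  ],
)

```text
clock: 5.5
position: [0.5026, 0.1016, 0.1336]
ee_rot: [0.0, 0.131, 0.991, 0.0]
contact_force: [-0.6, -0.9, 3.3]
width: 0.0001
gripper_force: 1.4
```

Call:
move_arm(
  deltas=[
    [[0,0,0.001,0,1],[0,0,0.001,0,1]],
  ],
)

```text
clock: 5.7
position: [0.5026, 0.1016, 0.1328]
ee_rot: [0.0, 0.131, 0.991, 0.0]
contact_force: [-1.4, 0.3, 3.0]
width: -0.0002
gripper_force: 1.5
```

Call:
move_arm(
  deltas=[
    [[0,0,0.001,0,1],[0,0,0.001,0,1]],
  ],
)

```text
clock: 5.9
position: [0.5027, 0.1016, 0.1321]
ee_rot: [0.0, 0.131, 0.991, 0.0]
contact_force: [-0.9, 0.9, 3.7]
width: -0.0
gripper_force: 1.8
```

Call:
move_arm(
  deltas=[
    [[0,0,0.001,0,1],[0,0,0.001,0,1]],
  ],
)

```text
clock: 6.1
position: [0.5027, 0.1016, 0.1313]
ee_rot: [0.0, 0.131, 0.991, 0.0]
contact_force: [-0.6, 1.5, 3.4]
width: -0.0002
gripper_force: 1.8
```

Call:
move_arm(
  deltas=[
    [[0,0,0.001,0,1],[0,0,0.001,0,1]],
  ],
)

```text
clock: 6.3
position: [0.5028, 0.1016, 0.1305]
ee_rot: [0.0, 0.131, 0.991, 0.0]
contact_force: [-0.6, 0.6, 3.7]
width: 0.0002
gripper_force: 1.8
```

Call:
move_arm(
  deltas=[
    [[0,0,0.001,0,1],[0,0,0.001,0,1]],
  ],
)

```text
clock: 6.5
position: [0.5028, 0.1015, 0.1297]
ee_rot: [0.0, 0.131, 0.991, 0.0]
contact_force: [-1.2, -0.3, 3.3]
width: -0.0001
gripper_force: 1.8
```

Call:
move_arm(
  deltas=[
    [[0,0,0.001,0,1],[0,0,0.001,0,1]],
  ],
)

```text
clock: 6.7
position: [0.5028, 0.1015, 0.1291]
ee_rot: [0.0, 0.131, 0.991, 0.0]
contact_force: [-1.2, -0.2, 5.7]
width: 0.0001
gripper_force: 2.7
```

Call:
move_arm(
  deltas=[
    [[0,0,0.0007,0,1],[0,0,0.0007,0,1]],
  ],
)

```text
clock: 6.9
position: [0.5029, 0.1016, 0.1289]
ee_rot: [0.0, 0.131, 0.991, 0.0]
contact_force: [-2.3, -0.1, 7.3]
width: -0.0002
gripper_force: 3.6
```

Call:
move_arm(
  deltas=[
    [[0,0,0.0004,0,1],[0,0,0.0004,0,1]],
  ],
)

```text
clock: 7.1
position: [0.5029, 0.1015, 0.1287]
ee_rot: [0.0, 0.131, 0.991, 0.0]
contact_force: [-1.0, -0.4, 8.4]
width: 0.0001
gripper_force: 4.2
```

Call:
move_arm(
  deltas=[
    [[0,0,-0.0625,0,1],[0,0,-0.125,0,1],[0.03,0,-0.18,0,1],[0.08,0,-0.21,0,1],[0.13,0,-0.23,0,1],[0.18,0,-0.24,0,1],[0.22,0,-0.25,0,1],[0.22,0,-0.25,0,1],[0.22,0,-0.25,0,1]],
  ],
)

```text
clock: 8.0
position: [0.3325, 0.1472, 0.328]
ee_rot: [0.001, 0.13, 0.991, 0.0]
contact_force: [0.9, 0.2, -0.6]
width: 0.0001
gripper_force: 0.0
```

```bash
python3 - <<'E'
from h import *
import cv2
s=manip.get_state()
t=tool(s,[.5013,-.1836,.30]);print(s['position'],t,t/.8)
cv2.imwrite('pics/s1.png',cv2.resize(manip.get_image('side')[90:250,220:440,::-1],(770,560)))
E
```

```text
[0.33245649 0.14724895 0.32797446] [-0.24848676 -0.27606391  0.02819181] [-0.31060845 -0.34507988  0.03523976]
```

View pics/s1.png

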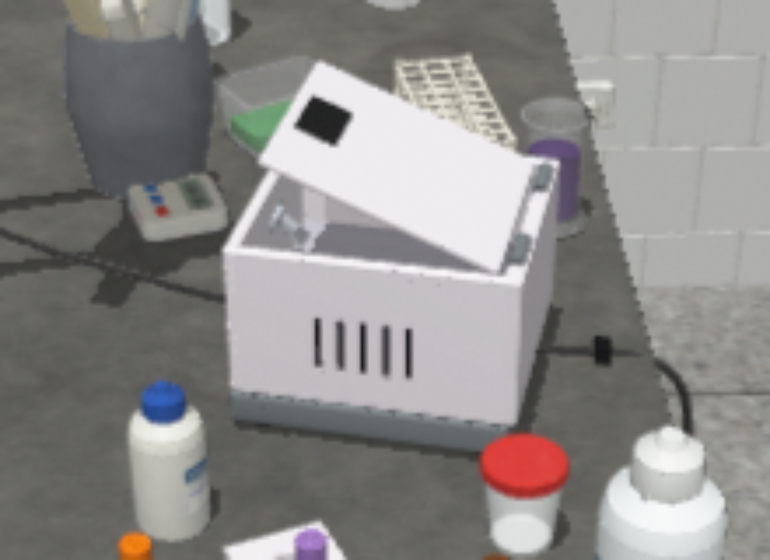

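The lid is swinging up by itself, at about 30° here, with the arm clear. On to the tube.

Call:
move_arm(
  deltas=[
    [[-0.02,-0.06,0,0,0],[-0.05,-0.12,0,0,0],[-0.09,-0.17,0,0,0],[-0.31,-0.345,0.1,0,0],[-0.31,-0.345,0.1,0,0],[-0.31,-0.345,0.1,0,0],[-0.31,-0.345,0.1,0,0],[-0.31,-0.345,0.1,0,0],[-0.31,-0.345,0.1,0,0],[-0.31,-0.345,0.1,0,0],[-0.31,-0.345,0.1,0,0],[-0.31,-0.345,0.1,0,0]],
  ],
)

```text
clock: 9.25
position: [0.5003, -0.183, 0.2484]
ee_rot: [0.0, 0.13, 0.991, 0.0]
contact_force: [-0.7, -0.0, 0.7]
width: 0.0427
gripper_force: 0.0
```

```bash
python3 - <<'E'
from h import *
import cv2
s=manip.get_state();print(s['position'],s['ee_rot'],s['width'])
# predicted pixel of cap
p=manip.camera_params('wrist');M=np.linalg.inv(p['tool_from_camera'])
for z in(.09,.048):
    c=M@np.r_[tool(s,[.5013,-.1836,z]),1];print(p['fx']*c[0]/c[2]+p['cx'],p['fy']*c[1]/c[2]+p['cy'])
cv2.imwrite('pics/w2.png',manip.get_image('wrist')[:,:,::-1])
E
```

```text
[ 0.50034906 -0.18295382  0.24843871] [2.34368421e-04 1.30305427e-01 9.91473871e-01 5.96656721e-05] 0.04271299958371322
319.7721097617479 189.51466350389606
319.93437314268107 180.10978455244378
```

View pics/w2.png

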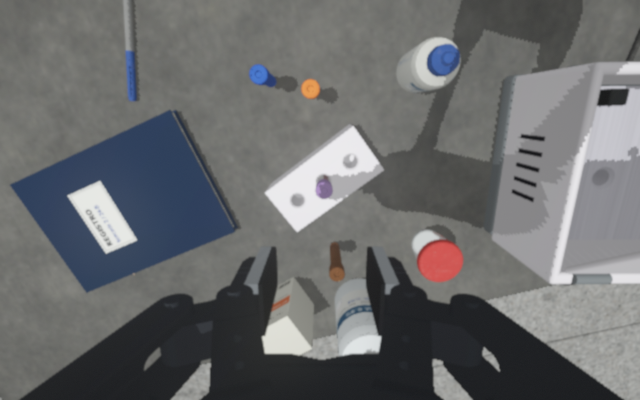

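Cap at (324,188), stand holes at (297,200) and (350,160), and the well visible at about (600,177). The lid is open out of view.

```bash
python3 - <<'E'
from h import *
s=manip.get_state()
c=onz('wrist',(324,187.5),.09,s);w=onz('wrist',(600.5,177),.072,s);h=onz('wrist',(323.5,180),.048,s)
print(c,h,w);t=tool(s,[c[0],c[1],.12]);print(t,t/.8)
y=np.radians(-15);print('well in heater',np.array([[np.cos(y),np.sin(y)],[-np.sin(y),np.cos(y)]])@(w[:2]-[.5561,.0805]))
E
```

```text
[ 0.50061863 -0.17930795  0.09      ] [ 0.50234147 -0.17995197  0.048     ] [0.56446917 0.08453941 0.072     ]
[0.00083003 0.00353657 0.12868284] [0.00103754 0.00442071 0.16085355]
well in heater [0.00703852 0.00606787]
```

Call:
move_arm(
  deltas=[
    [[-0.0005,0.003,0.06,0,0],[-0.0005,0.003,0.12,0,0],[-0.0005,0.003,0.18,0,0],[-0.0005,0.003,0.21,0,0],[-0.0005,0.003,0.222,0,0],[-0.0005,0.003,0.222,0,0],[-0.0005,0.003,0.222,0,0],[-0.0005,0.003,0.222,0,0]],
  ],
  squeeze=25,
)

```text
clock: 10.1
position: [0.5031, -0.182, 0.0724]
ee_rot: [0.002, 0.131, 0.991, -0.001]
contact_force: [-0.2, -0.2, 0.0]
width: 0.0429
gripper_force: 0.0
```

```bash
python3 - <<'E'
from h import *
import cv2
s=manip.get_state();print(s['position'],s['contact_force'])
a=manip.get_image('wrist')[190:400,200:440,::-1];b=manip.get_image('side')[200:305,250:370,::-1]
cv2.imwrite('pics/w3.png',np.hstack([cv2.resize(a,(400,350)),cv2.resize(b,(400,350))]))
E
```

```text
[ 0.50309489 -0.18204122  0.07239699] [-0.2253912  -0.17906972  0.00124652]
```

View pics/w3.png

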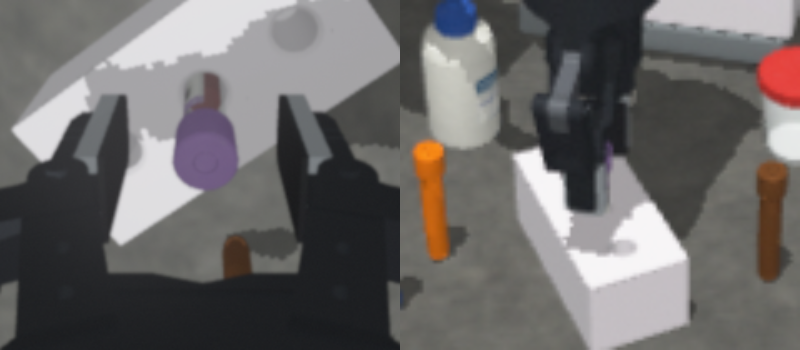

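The cap is centred between the fingers, so I'll close.

```bash
python3 - <<'E'
from h import *
s=manip.get_state();c=onz('wrist',(323,286),.09,s);print(c,tool(s,c))
E
```

```text
[ 0.50155005 -0.17987663  0.09      ] [ 0.0015666   0.0016619  -0.01801096]
```

Call:
move_arm(
  deltas=[
    [[0,0,0,0,0.6],[0,0,0,0,1],[0,0,0,0,1],[0,0,0,0,1],[0,0,0,0,1]],
  ],
  squeeze=25,
)

```text
clock: 10.7
position: [0.5022, -0.1817, 0.071]
ee_rot: [0.001, 0.131, 0.991, -0.0]
contact_force: [0.2, 0.5, 5.2]
width: 0.0158
gripper_force: 24.3
```

Call:
move_arm(
  deltas=[
    [[0,0,-0.03,0,1],[0,0,-0.08,0,1],[0,0,-0.14,0,1],[0,0,-0.2,0,1],[0,0,-0.235,0,1],[0.01,0.04,-0.235,0,1],[0.01,0.09,-0.235,0,1],[0.01,0.14,-0.235,0,1],[0.01,0.19,-0.235,0,1],[0.01,0.24,-0.235,0,1],[0.01,0.29,-0.235,0,1],[0.01,0.32,-0.235,0,1]],
  ],
)

```text
clock: 11.9
position: [0.5603, 0.0706, 0.2577]
ee_rot: [-0.001, 0.13, 0.992, 0.0]
contact_force: [-0.2, -0.8, 0.7]
width: 0.0156
gripper_force: 24.5
```

Call:
move_arm(
  deltas=[
    [[0,0.02,0,0,1],[0,0.02,0,0,1],[0,0.02,0,0,1],[0,0.02,0,0,1]],
  ],
)

```text
clock: 12.3
position: [0.5641, 0.082, 0.2583]
ee_rot: [-0.0, 0.131, 0.991, -0.0]
contact_force: [-0.3, 0.3, 0.6]
width: 0.0153
gripper_force: 24.5
```

```bash
python3 - <<'E'
from h import *
import cv2
s=manip.get_state();print(s['position'],s['ee_rot'],s['width'])
a=manip.get_image('wrist')[100:340,200:440,::-1];b=manip.get_image('side')[70:230,260:420,::-1]
cv2.imwrite('pics/w4.png',np.hstack([cv2.resize(a,(480,480)),cv2.resize(b,(320,480),)]))
E
```

```text
[0.56409252 0.08197982 0.25831593] [-2.11858859e-04  1.31315196e-01  9.91340564e-01 -4.00021790e-04] 0.015341294167859764
```

View pics/w4.png

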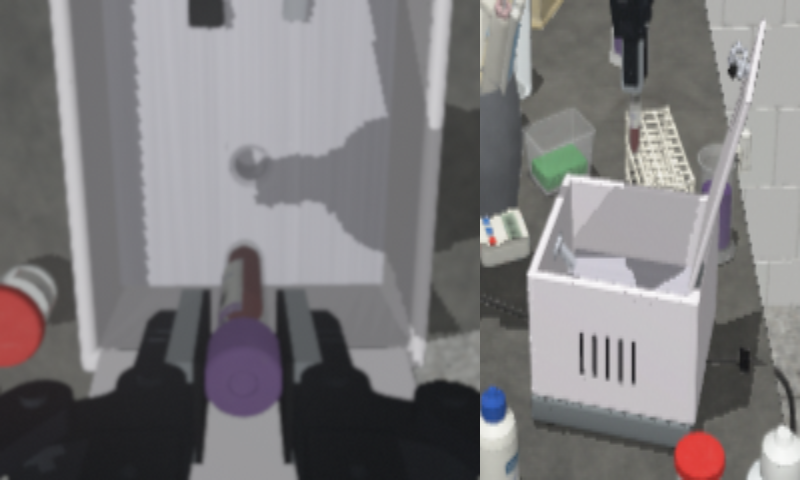

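The wrist view shows the well at full-image pixel (325,181.5), the tube's foot at about (321.5,227) and the cap top at (321,291). The side view shows the lid fully open, leaning back.

```bash
python3 - <<'E'
from h import *
s=manip.get_state();z=s['position'][2]
for n,uv,h in(('well',(325,181.5),.072),('foot',(321.3,228),z-.061),('foot2',(321.3,223),z-.061),('cap',(321,291.5),z+.019)):
    p=onz('wrist',uv,h,s);print(n,p,tool(s,p))
E
```

```text
well [0.56491933 0.08671102 0.072     ] [0.00053657 0.00478722 0.18649113]
foot [0.5672084  0.08221822 0.19749308] [-0.00285004  0.00099555  0.06099972]
foot2 [0.56390519 0.0831082  0.19749308] [0.00057097 0.00099361 0.06099958]
cap [0.5647702  0.08276005 0.27749308] [-0.00035836  0.00085049 -0.01900033]
```

Call:
move_arm(
  deltas=[
    [[0.00125,0.00475,0,0,1],[0.00125,0.00475,0.04,0,1],[0.00125,0.00475,0.08,0,1],[0.00125,0.00475,0.11,0,1],[0.00125,0.00475,0.135,0,1],[0.00125,0.00475,0.135,0,1],[0.00125,0.00475,0.135,0,1],[0.00125,0.00475,0.135,0,1]],
  ],
)

```text
clock: 13.2
position: [0.5655, 0.0872, 0.1519]
ee_rot: [0.001, 0.131, 0.991, 0.0]
contact_force: [0.3, 0.0, 0.2]
width: 0.0154
gripper_force: 24.5
```

```bash
python3 - <<'E'
from h import *
import cv2
s=manip.get_state();print(s['position'],tool(s,[.56491933,.08671102,.072]))
g=cv2.cvtColor(manip.get_image('wrist'),cv2.COLOR_RGB2GRAY)
# row profile around the expected well
p=manip.camera_params('wrist');M=np.linalg.inv(p['tool_from_camera'])
for t in([0,.001,s['position'][2]-.072],[-.0005,.001,.061]):
    c=M@np.r_[t,1];print(p['fx']*c[0]/c[2]+p['cx'],p['fy']*c[1]/c[2]+p['cy'])
for r in range(150,250,6):print(r,g[r,285:365:3])
E
```

```text
[0.56547259 0.08718968 0.15186941] [ 0.00061604 -0.00067751  0.07986752]
321.3018578076377 214.69586101086753
321.3096693103697 224.56909093058326
150 [167 171 168 173 174 172 173 174 174 171 174 172 172 172 170 172 170 169
 169 169 168 171 172 171 167 170 168]
156 [167 170 168 172 173 171 172 173 173 171 173 171 172 172 170 171 170 169
 169 168 167 171 172 170 166 170 167]
162 [167 169 168 171 173 171 172 172 172 170 173 171 171 171 170 172 170 169
 168 168 167 171 172 170 166 170 167]
168 [167 168 168 170 172 171 172 172 173 170 172 171 171 171 169 171 169 169
 168 167 167 170 171 170 166 170 167]
174 [168 168 167 170 172 171 171 172 173 170 171 170 171 171 169 170 169 168
 168 167 167 169 171 170 166 170 167]
180 [168 167 167 169 171 171 170 172 172 170 171 170 170 171 169 170 169 168
 167 166 166 169 171 169 166 169 166]
186 [167 167 167 168 171 171 170 171 171 169 171 170 170 169 168 169 168 167
 167 166 166 169 171 169 165 164 113]
192 [167 166 166 167 170 170 170 170 171 168 170 169 170 169 169 169 167 167
 167 165 165 168 171 160 113 114 112]
198 [167 166 167 166 170 170 169 
[... 301 characters left out ...]
2 114 112]
216 [167 165 152 112 115 115 108 106  93  93  94  95  96  96  93 102 106 113
 113 111 112 113 116 113 112 113 112]
222 [167 164 124 111 115 114 113 111 110 101  96 108  97 105 106 108 111 113
 113 111 112 114 116 113 111 112 111]
228 [167 164 152 111 114 115 113 116 113 107  69  64  63  59  60  95 112 112
 112 110 112 113 115 112 112 112 112]
234 [167 163 148 110 114 114 113 115 113 110 111 109  80  60  58  85 113 112
 112 110 112 113 115 111 110 111 111]
240 [167 164 164 160 138 150 163 166 164 107 112 108  78  59  59  93 159 165
 152 110 112 112 115 111 111 111 111]
246 [166 162 106  92  91  84  47 160 153  87 110 107  76  61  58  80 154 162
  49  74  89  87  89 109 111 110 111]
```

```bash
python3 - <<'E'
from h import *
import cv2
np.set_printoptions(linewidth=200)
s=manip.get_state();print(s['position'])
g=cv2.cvtColor(manip.get_image('wrist'),cv2.COLOR_RGB2GRAY);np.save('g.npy',g)
print('    ',np.arange(294,350,2))
for r in range(198,238,2):print(r,g[r,294:350:2])
E
```

```text
[0.56551386 0.08724033 0.1519655 ]
     [294 296 298 300 302 304 306 308 310 312 314 316 318 320 322 324 326 328 330 332 334 336 338 340 342 344 346 348]
198 [166 170 170 169 169 170 170 171 170 168 168 170 168 168 170 168 168 169 168 167 168 166 166 166 162 128 116 119]
200 [167 171 171 166 167 171 171 171 169 164 156 147 147 153 157 164 167 169 169 167 168 167 165 155 139 117 114 114]
202 [162 159 148 165 168 169 165 163 152 140 130 111 117 125 138 146 149 161 164 156 146 163 153 118 113 112 114 114]
204 [133 122 119 142 144 138 121 119 121 123 116 114 115 114 119 127 113 112 118 118 118 138 133 114 111 112 114 114]
206 [129 116 117 116 115 116 108 104 101 107 113 114 115 114 115 113 103 102 105 111 115 114 113 112 112 112 114 114]
208 [113 116 116 116 114 112 106 101  93  96 103 110 113 112 110 102  94  97 104 107 114 113 113 112 112 112 114 114]
210 [112 116 115 116 113 107 105  95  93  94  95  98  99  98  96  93  94  94 101 105 111 113 113 112 112 112 114 114]
212 [113 116 116 115 112 106 103  93  92  94  95  95  95  94  94  94  94  93  99 105 109 114 113 112 112 112 113 113]
21
[... 713 characters left out ...]
1 114 114 115 115 114 115 113 111 109  96  69  61  60  59  59  61  76 103 111 113 112 113 111 110 112 113 113]
228 [111 113 114 115 114 114 115 115 113 107  85  62  65  65  60  59  58  63  95 110 111 112 112 111 111 111 113 112]
230 [111 113 114 114 114 114 114 114 113 107  83  86  98  91  64  60  59  61  88 108 113 112 112 111 111 112 113 113]
232 [110 114 114 114 113 114 115 114 113 107 105 110 110  97  64  60  59  59  84 107 113 112 112 111 110 111 112 113]
234 [110 113 114 114 113 113 115 114 112 110 112 110 109  96  64  60  60  59  85 110 113 112 112 110 110 112 113 113]
236 [111 113 114 114 113 113 115 114 113 111 107 107 108  94  64  58  59  58  97 130 124 124 132 111 110 111 113 113]
```

Call:
move_arm(
  deltas=[
    [[0.0025,-0.002,0,0,1],[0.0025,-0.002,0.01,0,1],[0.0025,-0.002,0.016,0,1],[0.0025,-0.002,0.022,0,1],[0.0025,-0.002,0.022,0,1],[0.0025,-0.002,0.022,0,1]],
  ],
)

```text
clock: 13.9
position: [0.562, 0.0862, 0.1324]
ee_rot: [-0.0, 0.131, 0.991, -0.0]
contact_force: [0.7, 0.4, -0.3]
width: 0.0156
gripper_force: 24.6
```

```bash
python3 - <<'E'
from h import *
import cv2
np.set_printoptions(linewidth=200)
s=manip.get_state();print(s['position'],s['contact_force'])
g=cv2.cvtColor(manip.get_image('wrist'),cv2.COLOR_RGB2GRAY)
print('    ',np.arange(294,350,2))
for r in range(202,250,2):print(r,g[r,294:350:2])
E
```

```text
[0.56203343 0.08622812 0.13243983] [ 0.72490815  0.44201839 -0.27909608]
     [294 296 298 300 302 304 306 308 310 312 314 316 318 320 322 324 326 328 330 332 334 336 338 340 342 344 346 348]
202 [160 164 164 166 164 164 165 165 165 164 163 163 165 164 164 164 165 163 163 164 163 162 162 162 160 161 160 157]
204 [160 164 165 165 164 163 165 164 165 164 163 163 164 163 164 164 165 163 163 163 163 161 162 161 159 155 148 134]
206 [159 164 165 165 164 163 164 164 165 164 163 162 164 163 163 163 164 163 162 163 161 155 141 137 129 115 112 107]
208 [159 163 164 165 163 163 165 163 164 159 159 163 164 163 163 163 165 163 162 163 149 115 111 109 108 108 107 107]
210 [159 163 164 164 163 158 158 143 139 121 128 157 160 162 163 163 165 162 158 156 134 108 110 109 108 108 107 106]
212 [156 158 158 144 138 121 118 112 112 110 112 126 128 156 157 157 143 137 120 116 111 109 110 109 108 108 107 107]
214 [125 117 117 113 111 110 112 111 112 109 105 101 102 113 107 108 104 105 109 110 110 109 109 109 108 108 107 107]
216 [107 110 111 111 111 111 112 110 109 102  99 100 103 106 104 103 101 100 101 1
[... 1223 characters left out ...]
6 108 110 109 109 109 109 106 102 102 101 104 103  90  60  56  55  56  74  99 105 106 109 107 108 106 106 106]
240 [106 108 110 109 109 109 109 108 102 101 106 107 103  91  61  55  55  55  73  99 106 107 108 106 107 107 106 106]
242 [105 108 109 110 109 108 110 110 102 102 104 107 103  91  61  55  56  55  70  98 107 107 108 106 107 107 106 105]
244 [ 96  97  98  95  84  85 107 109 101  97 103 107 104  92  59  55  55  54  70  99 107 106  92  81  93  96  95  95]
246 [ 88  88  86  78  44  51 103 109  96  86 101 107 104  90  60  57  56  54  66  97 107 105  62  37  70  84  83  83]
248 [ 86  86  85  74  38  51 112 118  93  77 102 108 104  91  60  57  57  55  66 102 124 112  58  32  62  82  83  83]
```

Call:
move_arm(
  deltas=[
    [[-0.0012,-0.0003,0,0,1],[-0.0012,-0.0003,0.005,0,1],[-0.0012,-0.0003,0.01,0,1],[-0.0012,-0.0003,0.015,0,1],[-0.0012,-0.0003,0.015,0,1]],
  ],
)

```text
clock: 14.45
position: [0.5624, 0.0857, 0.1199]
ee_rot: [-0.001, 0.131, 0.991, -0.0]
contact_force: [0.7, 0.1, -0.6]
width: 0.0157
gripper_force: 24.5
```

Call:
move_arm(
  deltas=[
    [[0,0,0.008,0,1],[0,0,0.016,0,1],[0,0,0.024,0,1],[0,0,0.028,0,1],[0,0,0.028,0,1],[0,0,0.028,0,1]],
  ],
)

```text
clock: 15.05
position: [0.563, 0.0858, 0.0984]
ee_rot: [-0.0, 0.131, 0.991, 0.0]
contact_force: [0.9, -0.1, -0.5]
width: 0.0154
gripper_force: 24.5
```

Call:
move_arm(
  deltas=[
    [[0,0,0.004,0,1],[0,0,0.004,0,1],[0,0,0.004,0,1]],
  ],
)

```text
clock: 15.35
position: [0.5629, 0.0858, 0.0952]
ee_rot: [0.0, 0.131, 0.991, 0.0]
contact_force: [0.1, 0.3, 0.2]
width: 0.0151
gripper_force: 24.5
```

Call:
move_arm(
  deltas=[
    [[0,0,0.0025,0,1],[0,0,0.0025,0,1],[0,0,0.0025,0,1]],
  ],
)

```text
clock: 15.65
position: [0.5629, 0.0857, 0.0932]
ee_rot: [-0.0, 0.131, 0.991, 0.0]
contact_force: [-0.2, 0.1, 0.1]
width: 0.0154
gripper_force: 24.6
```

Call:
move_arm(
  deltas=[
    [[0,0,0.0015,0,1],[0,0,0.0015,0,1],[0,0,0.0015,0,1]],
  ],
)

```text
clock: 15.95
position: [0.5635, 0.0857, 0.093]
ee_rot: [0.001, 0.131, 0.991, 0.0]
contact_force: [-0.8, 0.4, 4.8]
width: 0.0156
gripper_force: 24.9
```

Seated at TCP 0.093, as worked out beforehand. Release and rise.

Call:
move_arm(
  deltas=[
    [[0,0,-0.001,0,0.5],[0,0,-0.001,0,0.1],[0,0,-0.001,0,0.1],[0,0,-0.001,0,0.1],[0,0,-0.015,0,0.1],[0,0,-0.04,0,0.1],[0,0,-0.09,0,0.1],[0,0,-0.14,0,0.1],[0.01,0,-0.19,0,0.1],[0.02,0,-0.19,0,0.1],[0.02,0,-0.19,0,0.1]],
  ],
)

```text
clock: 17.05
position: [0.5469, 0.0902, 0.2457]
ee_rot: [0.001, 0.13, 0.991, 0.0]
contact_force: [-0.0, -0.9, -0.3]
width: 0.0383
gripper_force: 0.0
```

```bash
python3 - <<'E'
from h import *
import cv2
s=manip.get_state();print(s['position'],s['contact_force'],s['width'])
p=manip.camera_params('wrist');M=np.linalg.inv(p['tool_from_camera'])
im=manip.get_image('wrist');hsv=cv2.cvtColor(im,cv2.COLOR_RGB2HSV)
m=cv2.inRange(hsv,(125,60,40),(160,255,255));m=m.copy()
n,l,st,c=cv2.connectedComponentsWithStats(m)
for i in range(1,n):
    if st[i,4]>60:print(st[i],c[i])
for z in(.112,.118,.104,.072):
    q=M@np.r_[tool(s,[.5635,.0865,z]),1];print(z,p['fx']*q[0]/q[2]+p['cx'],p['fy']*q[1]/q[2]+p['cy'])
side=cv2.cvtColor(manip.get_image('side'),cv2.COLOR_RGB2HSV)[100:200,280:390]
n,l,st,c=cv2.connectedComponentsWithStats(cv2.inRange(side,(125,60,40),(160,255,255)))
print([(st[i],c[i]+[280,100]) for i in range(1,n) if st[i,4]>8])
E
```

```text
[0.54692077 0.09018743 0.24573889] [-0.04587747 -0.90362213 -0.25420833] 0.03832852838899811
[314 202  16  20 259] [321.28571429 212.13899614]
[ 503  229   47   40 1130] [528.27079646 249.49115044]
0.112 320.819565801622 213.60781098958333
0.118 320.8179936647028 215.78352549355498
0.104 320.8215648235805 210.8413209874116
0.072 320.82860341573496 201.1004600922769
[(array([91, 30,  4,  4, 11], dtype=int32), array([372.63636364, 131.81818182])), (array([100,  31,   6,  21,  76], dtype=int32), array([382.        , 141.63157895])), (array([53, 55,  7,  9, 58], dtype=int32), array([336.03448276, 159.06896552]))]
```

The cap shows where a fully home, upright tube would put it: (321,212), predicted (321,211–214). I'll let the arm settle and hand in.

Call:
move_arm(
  deltas=[
    [[0.05,0,-0.06,0,0.1],[0.05,0,-0.06,0,0.1],[0.05,0,-0.06,0,0.1],[0.05,0,-0.06,0,0.1],[0.05,0,-0.06,0,0.1],[0.05,0,-0.06,0,0.1]],
  ],
)

```text
clock: 17.75
position: [0.509, 0.1, 0.2905]
ee_rot: [-0.001, 0.131, 0.991, -0.0]
contact_force: [0.2, 0.0, -0.3]
width: 0.0383
gripper_force: 0.0
```

```bash
python3 - <<'E'
from h import *
print(manip.get_state()['qd'].round(3),manip.sign_off())
E
```

```text
the job is handed in; nothing more can be done
[ 0.002 -0.005 -0.005  0.001  0.003 -0.   ] None
```

I handed the job in at 17.8 s: the lid sprang open by itself after a gentle press (about 8 N at the stop), and the tube is released in the heater's well, reading fully home and upright; the hand-in gave no verdict.

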